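# Line up the press weights by size on the conservation bench

### The job

Put the four steel press weights away on the wooden rack: one on each cork disc, in order of size, with the largest next to the upright brass post and the smallest at the far end. Set each one down gently, upright and centred on its disc, and leave the glass jar undisturbed.

Things in the scene. Friction and masses are not known exactly. Their poses are not given: they have to be found in the camera images.
- weight_60_mid (a point): The largest press weight: loose plain steel cylinder 60 mm in diameter and 36 mm high, with an upright round dark-steel knob 18 mm in diameter and 30 mm tall on the centre of its top (66 mm in all; about 0.83 kg). It stands upright on the table at the start, its foot at table height, and is best lifted by the knob. The point is on its axis, half-way up (33 mm above its foot, 33 mm below the knob's top); z axis up along the axis.
- weight_49_mid (a point): The second largest press weight: loose plain steel cylinder 49 mm in diameter and 32 mm high, with an upright round dark-steel knob 18 mm in diameter and 30 mm tall on the centre of its top (62 mm in all; about 0.50 kg). It stands upright on the table at the start, its foot at table height, and is best lifted by the knob. The point is on its axis, half-way up (31 mm above its foot, 31 mm below the knob's top); z axis up along the axis.
- weight_38_mid (a point): The third largest press weight: loose plain steel cylinder 38 mm in diameter and 28 mm high, with an upright round dark-steel knob 18 mm in diameter and 30 mm tall on the centre of its top (58 mm in all; about 0.28 kg). It stands upright on the table at the start, its foot at table height, and is best lifted by the knob. The point is on its axis, half-way up (29 mm above its foot, 29 mm below the knob's top); z axis up along the axis.
- weight_27_mid (a point): The smallest press weight: loose plain steel cylinder 27 mm in diameter and 24 mm high, with an upright round dark-steel knob 18 mm in diameter and 30 mm tall on the centre of its top (54 mm in all; about 0.14 kg). It stands upright on the table at the start, its foot at table height, and is best lifted by the knob. The point is on its axis, half-way up (27 mm above its foot, 27 mm below the knob's top); z axis up along the axis.
- pad_1_top (a point): One of four like cork discs (68 mm in diameter, 3 mm thick) fixed in a straight row, 80 mm apart, along the dark wooden rack (420 x 100 mm, 15 mm thick, fixed on the table). The numbers run along the row from one end to the other; which end lies by the brass post changes. The point is the centre of the disc's upper face, 18 mm above the table; y axis along the row.
- pad_2_top (a point): One of four like cork discs (68 mm in diameter, 3 mm thick) fixed in a straight row, 80 mm apart, along the dark wooden rack (420 x 100 mm, 15 mm thick, fixed on the table). The numbers run along the row from one end to the other; which end lies by the brass post changes. The point is the centre of the disc's upper face, 18 mm above the table; y axis along the row.
- pad_3_top (a point): One of four like cork discs (68 mm in diameter, 3 mm thick) fixed in a straight row, 80 mm apart, along the dark wooden rack (420 x 100 mm, 15 mm thick, fixed on the table). The numbers run along the row from one end to the other; which end lies by the brass post changes. The point is the centre of the disc's upper face, 18 mm above the table; y axis along the row.
- pad_4_top (a point): One of four like cork discs (68 mm in diameter, 3 mm thick) fixed in a straight row, 80 mm apart, along the dark wooden rack (420 x 100 mm, 15 mm thick, fixed on the table). The numbers run along the row from one end to the other; which end lies by the brass post changes. The point is the centre of the disc's upper face, 18 mm above the table; y axis along the row.
- post_mid (a point): Upright round brass post (54 mm tall, 28 mm wide at its foot, 24 mm at its head), fixed on one end of the rack, in line with the row and 68 mm from the centre of the nearest cork disc; the other end of the rack has only a low flat steel bar (8 mm high, 18 mm wide). The point is on the post's axis, half-way up, 42 mm above the table.
- jar_mid (a point): Loose amber glass jar with a black lid, 56 mm in diameter and 85 mm tall, standing on the table to the side of the work; not to be disturbed. The point is on its axis, half-way up.

How it is judged:
By the outcome, as a careful person would: the job done as asked, in the order asked, and still so for the second after the job is handed in, with the robot touching nothing.
It also fails if it takes over 88 s, if anything falls off the work surface, if the arm or the gripper's body presses on something with over 40 N, if the wrist force passes 120 N, or if a joint passes its speed limit or range.

### The arm

A 6-joint arm with a two-finger parallel gripper is mounted at the origin on the work surface. World frame = base frame: x ahead of the robot, y to its left, z up, the work surface at z = 0. Lengths are in mm, angles in rad, forces in N, time in s.
With the tool pointing down it reaches from about 375 to 900 mm from the base axis. Payload 3.1 kg.
Tool frame: the origin (TCP) lies on the front face of the gripper's body, between the roots of the fingers; the fingertips stand bot.tip_extent ahead of it and the grasp point (between the pads) lies 54 mm ahead of it (bot.tip_extent is the distance from the TCP to the fingertips, in mm); z points along the fingers, y is the direction in which the jaws open and shut (so a half turn about z gives the same grasp; the last joint's range is limited). The gripper opens to 85 mm and grips with 20 to 120 N. Pads are 22 mm wide; open, the fingers measure 114 mm over their backs; the gripper's body (76 mm by 85 mm) begins 54 mm behind the grasp point. The pads swing forward as they close: fully open they stand 13 mm farther back than shut.
Start: joints at [-1.383, 0.527, 1.433, -0, 1.181, -0.178], TCP at [224.165, -583.393, 303.91] pointing down, gripper open.
Joint ranges: [-3.08, 3.08], [-0.75, 2.2], [0.22, 2.44], [-1.43, 4.57], [0, 2.65], [-2.85, 2.85]. Speed limits (rad/s): [2.79, 2.79, 3.14, 3.14, 3.14, 3.14].

### API

Orientations are given as a unit quaternion [x, y, z, w].
In Python, from plant import bot gives the robot as it stands.
- The arm moves only by the shell command python3 -m jog 'ROWS' [FORCE]. ROWS is JSON, a list of rows, each a list of 7 numbers: the turn, a rotation vector about the tool's x, y, z in rad, then the shift along the tool's x, y, z in mm, then the closure, from -1 (fully open) to 1 (shut), so that 0 is half open. In form: [[ax, ay, az, x, y, z, claw], ...]. A call has 1 to 10 rows; each row shifts and turns the commanded pose from where the row before left it, along the tool's axes as they then stand; what a row does not reach is not made up. A row lasts 1/8 s, in which the tool goes at most 62.5 mm and 10.7 degrees, less where a joint would pass 70% of its speed; a pose out of reach is approached as far as the arm can. A call with a gripper value outside its range is refused whole. The fingers move at their own pace and stop on an object; FORCE is the grip in N (left out, the last holds). Time passes only in rows, so rows that do not move let the fingers close. It gives the time, the measured TCP pose, the force and the opening at its end, in the units of the state.
- bot.state(): the state, without advancing time (a new reading comes with each control period).
- bot.grab_frame(name): name is "scene" or "top" or "wrist"; returns the picture (420x560x3 uint8, red, green, blue); there is no depth.
- bot.camera_info(name): a dict with "K" (3x3 intrinsics, pixels), "xyz" and "rotation" of the camera in the world. Camera axes: x right, y up, looking along -z (the intrinsics and any distortion apply to the point x, -y, -z); pixel columns grow to the right and rows downward; lengths in mm; the calibration is good to about 2 mm. A picture is of the moment at which its call begins: read the wrist's pose just before it. camera_info takes no time and is no camera call; for the wrist camera it gives the pose at the moment of the call.
- bot.hand_in(): hands the job in, once; it reports no verdict.
Trained networks look in the newest picture that a camera, given by its name, has taken for a name from the list of things; names that differ only in an ending like _2 or _b are one class to them, and where a whole thing is asked for, a point or a joint stands for the part that bears it (a point fixed in the world has none). Each returns a list of dicts, best first, with "conf" (0 to 1); they miss things now and then, are a little off and sometimes report something else, mostly with a low value. They report only what shows in the picture. A call takes as long as a camera call.
- bot.look_for(camera, label): "extent" ([centre column, centre row, width, height] in pixels, round what is visible of it).
- bot.trace(camera, label): "pixels" (420x560 bool, what is visible of it) and "extent" ([centre column, centre row, width, height] in pixels, round what is visible of it).
- bot.tip_of(camera, label): "pixel" ([row, column] in pixels: a listed point, or the origin of a listed thing).
The state is a dict: "clock": time; "joint_positions": joint angles; "dq": joint speeds; "effort": joint torques, N m; "position": TCP position; "tool_rot": TCP orientation; "ft_force": force on the tool from outside, world axes, zero at the start; "torque": the same for the moment, N m; "opening": finger opening in mm.
Only numpy, scipy, OpenCV 4.12 (cv2) and the standard library are available. Lean on these libraries where they do the work, as an engineer would, in place of code of your own. Each camera call takes 0.05 s, during which the arm holds its last target. There are 200 camera calls.

## Working session

There is one attempt and no reset: what is moved stays moved. The work goes in short steps, Python scripts to look and compute and a shell command to move; the robot and the scene stay as the last step left them, time stands still between calls to the robot, and variables do not carry over. Pictures are saved under pics/ and viewed, about 12 in all and at most 16, crops included, and the job is handed in when it is done.

```bash
mkdir -p pics
cat > h.py <<'E'
import numpy as np, cv2
from plant import bot
from scipy.spatial.transform import Rotation as R
def rot(ci):
    r=np.array(ci["rotation"],float)
    return r if r.shape==(3,3) else R.from_quat(r).as_matrix()
def ray(ci,row,col):
    K=np.array(ci["K"]); d=np.array([(col-K[0,2])/K[0,0],-(row-K[1,2])/K[1,1],-1.0])
    return np.array(ci["xyz"],float),rot(ci)@d
def at(ci,row,col,z):
    o,d=ray(ci,row,col); return (o+d*(z-o[2])/d[2])[:2]
Z=dict(weight_60_mid=33,weight_49_mid=31,weight_38_mid=29,weight_27_mid=27,pad_1_top=18,pad_2_top=18,pad_3_top=18,pad_4_top=18,post_mid=42,jar_mid=42.5)
def save(n,f): cv2.imwrite("pics/"+f,cv2.cvtColor(bot.grab_frame(n),cv2.COLOR_RGB2BGR))
E
python3 - <<'E'
from h import *
print(bot.tip_extent); s=bot.state(); print(s)
for c in("top","scene"):
    ci=bot.camera_info(c); print(c,ci); save(c,c+"0.png")
    for n,z in Z.items():
        for d in bot.tip_of(c,n)[:4]:
            r,k=d["pixel"]; print(c,n,round(d["conf"],2),np.round([r,k]),np.round(at(ci,r,k,z)))
E
```

```text
72.6
{'clock': 0.0, 'joint_positions': array([-1.38248702e+00,  5.28485719e-01,  1.43389000e+00,  4.19316517e-05,
        1.18142329e+00, -1.78481389e-01]), 'dq': array([ 4.45795378e-04, -9.14718032e-05,  6.33028945e-04, -9.33294553e-04,
        3.88875052e-04,  9.75748013e-04]), 'effort': array([-9.60859688e-04, -4.42351878e+01, -1.78025508e+01, -2.99094054e-04,
        8.47911928e-03,  9.90312515e-06]), 'position': array([ 224.07888077, -582.85206733,  302.9253597 ]), 'tool_rot': array([ 9.83231012e-01,  1.82361070e-01,  1.39665211e-05, -1.10325560e-03]), 'ft_force': array([-0.62136161, -0.18309305,  0.00576805]), 'torque': array([ 0.01419561, -0.03171071,  0.06347678]), 'opening': 85.48924027943485}
top {'K': array([[525.67530532,   0.        , 296.70086178],
       [  0.        , 525.67530532, 209.27585608],
       [  0.        ,   0.        ,   1.        ]]), 'xyz': array([ 477.56301649,   74.36891888, 1344.02234174]), 'rotation': array([ 0.01589911, -0.01296376, -0.70440819,  0.7094986 ])}
top weight_60_mid 0.88 [248. 426.] [ 437. -243.]
top weight_49_mid 0.87 [244. 237.] [444.
[... 706 characters left out ...]
  686.88228662]), 'rotation': array([0.14531202, 0.40901932, 0.85161791, 0.29382742])}
scene weight_60_mid 0.56 [149. 224.] [ 440. -231.]
scene weight_49_mid 0.68 [214. 206.] [628. -25.]
scene weight_49_mid 0.57 [239. 344.] [440. 230.]
scene weight_49_mid 0.3 [271. 258.] [640. 190.]
scene weight_38_mid 0.52 [146. 223.] [ 431. -250.]
scene weight_38_mid 0.5 [175. 259.] [437. -74.]
scene weight_27_mid 0.62 [210. 300.] [445.  94.]
scene pad_1_top 0.89 [198. 190.] [ 619. -112.]
scene pad_2_top 0.78 [213. 206.] [618. -40.]
scene pad_3_top 0.85 [233. 222.] [628.  42.]
scene pad_4_top 0.97 [254. 241.] [633. 121.]
scene post_mid 0.55 [269. 260.] [640. 196.]
scene jar_mid 0.81 [287. 396.] [468. 390.]
```

View pics/top0.png

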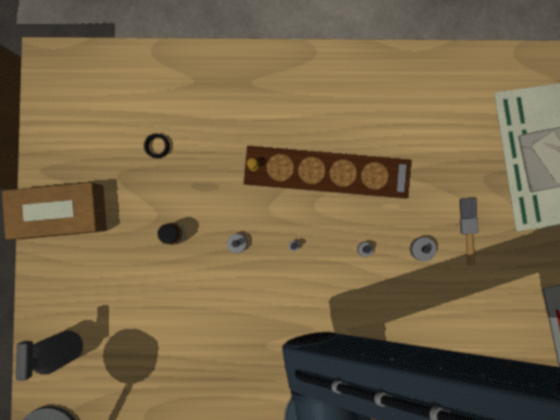

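View pics/scene0.png

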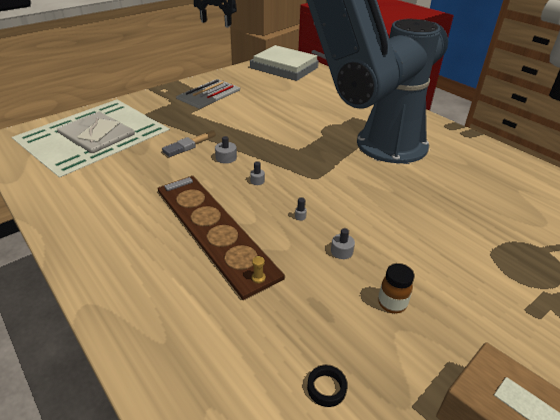

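The top view shows the post at columns 250–262, on the left (+y) end of the rack. The corks are at about (280,167), (312,170), (343,173) and (375,176). The weights are 49 (237,242), 27 (294,244), 38 (366,248) and 60 (424,248), and the jar is at (169,233). So 60 goes to pad_4, 49 to pad_3, 38 to pad_2 and 27 to pad_1.

```bash
cat >> h.py <<'E'
def pads_fit(P):  # P 4x2 measured pads 1..4 -> fitted with 80 mm spacing
    P=np.array(P); c=P.mean(0); u=np.linalg.svd(P-c)[2][0]; u*=np.sign(u[1])
    return c+np.outer([-120,-40,40,120],u),np.degrees(np.arctan2(-u[0],u[1]))
def togo(xy,z,yaw_y):  # tool-frame step to put TCP at xy,z with tool y axis at world angle yaw_y deg (turn first)
    s=bot.state(); M=R.from_quat(s["tool_rot"]).as_matrix(); p=s["position"]
    cur=np.degrees(np.arctan2(M[1,1],M[0,1])); a=np.radians(yaw_y)
    y=np.array([np.cos(a),np.sin(a),0]); zt=np.array([0,0,-1.]); x=np.cross(y,zt)
    T=np.c_[x,y,zt]; d=np.array([*xy,z])-p
    return np.round(R.from_matrix(M.T@T).as_rotvec(),3),np.round(T.T@d,1)
E
python3 - <<'E'
from h import *
im=bot.grab_frame("top"); ci=bot.camera_info("top")
P=[]
b=im[130:210,265:392].astype(int); h=cv2.cvtColor(im,cv2.COLOR_RGB2HSV)
# cork: brighter than rack inside the rack
m=((im[...,0]>85)&(h[...,1]>70)).astype(np.uint8)
for r,c in[(176,375),(173,343),(170,312),(167,280)]:
    mm=np.zeros_like(m); cv2.circle(mm,(c,r),16,1,-1); mm&=m
    n,l,st,ce=cv2.connectedComponentsWithStats(mm); i=1+st[1:,4].argmax(); print(st[i],ce[i])
    P.append(at(ci,ce[i][1],ce[i][0],18))
print(np.round(P,1)); print(pads_fit(P))
print(togo([437,-240],250,pads_fit(P)[1]))
E
```

```text
[361 162  28  28 581] [374.23924269 175.34251291]
[329 159  28  28 580] [342.71206897 172.62758621]
[298 157  27  27 586] [311.18771331 169.9556314 ]
[266 154  28  27 586] [279.72354949 167.16894198]
[[ 619.  -115.5]
 [ 625.4  -35.7]
 [ 631.6   44.1]
 [ 638.2  123.9]]
(array([[ 618.98859228, -115.41644436],
       [ 625.35178995,  -35.66991017],
       [ 631.71498761,   44.07662402],
       [ 638.07818527,  123.82315821]]), np.float64(-4.56212374087893))
(array([ 0.   ,  0.   , -1.124]), array([359.2, 184.9,  53.9]))
```

```bash
python3 -m jog '[[0,0,-0.1606,0,0,0,-1],[0,0,-0.1606,0,0,0,-1],[0,0,-0.1606,0,0,0,-1],[0,0,-0.1606,0,0,0,-1],[0,0,-0.1606,0,0,0,-1],[0,0,-0.1606,0,0,0,-1],[0,0,-0.1604,0,0,0,-1]]' 60; python3 -m jog '[[0,0,0,44,23,6,-1],[0,0,0,45,23,7,-1],[0,0,0,45,23,7,-1],[0,0,0,45,23,7,-1],[0,0,0,45,23,7,-1],[0,0,0,45,23,7,-1],[0,0,0,45,23,7,-1],[0,0,0,45,24,6,-1],[0,0,0,0,0,0,-1],[0,0,0,0,0,0,-1]]'
python3 - <<'E'
from h import *
ci=bot.camera_info("wrist"); print(ci); save("wrist","w60.png")
print(bot.state()["position"],togo([437,-240],250,-4.56))
for n in("weight_60_mid","weight_38_mid"):
    for d in bot.tip_of("wrist",n)[:3]: print(n,d,at(ci,*d["pixel"],Z[n]))
E
```

```text
clock: 2.02
position: [224.2, -583.4, 303.9]
tool_rot: [0.733, 0.68, 0.0, -0.0]
ft_force: [0.7, 1.1, -0.5]
opening: 85.4
clock: 3.28
position: [437.5, -240.7, 250.1]
tool_rot: [0.735, 0.679, -0.0, 0.0]
ft_force: [0.2, 0.3, 0.3]
opening: 85.3
{'K': array([[358.56770538,   0.        , 280.21339522],
       [  0.        , 358.56770538, 197.90564124],
       [  0.        ,   0.        ,   1.        ]]), 'xyz': array([ 442.15772714, -169.10720275,  321.25887657]), 'rotation': array([-0.14315491,  0.00571067, -0.03900391,  0.98891494])}
[ 437.2601782  -241.26900008  250.17436823] (array([ 0.001,  0.001, -0.001]), array([ 1.2, -0.4,  0.2]))
weight_60_mid {'pixel': [178.3, 273.3], 'conf': 0.9} [ 431.04862878 -236.82005747]
```

View pics/w60.png

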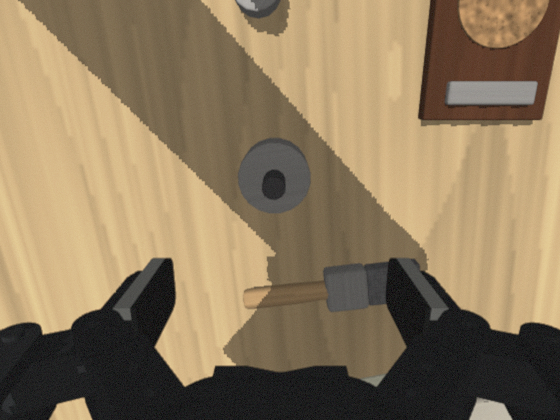

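```bash
cat >> h.py <<'E'
def fitw(ci,im,D,h,xy0,ztop=None,rng=8,base=0):
    """fit weight axis xy by rendering knob silhouette (dark) against the image"""
    K=np.array(ci["K"]); Rm=rot(ci); o=np.array(ci["xyz"],float)
    g=cv2.cvtColor(im,cv2.COLOR_RGB2GRAY)
    def proj(p):
        q=(np.asarray(p)-o)@Rm; return np.c_[K[0,2]+K[0,0]*q[:,0]/-q[:,2],K[1,2]-K[1,1]*q[:,1]/-q[:,2]]
    t=np.linspace(0,2*np.pi,40,endpoint=False); C=np.c_[np.cos(t),np.sin(t)]
    def hull(x,y,r,z0,z1):
        p=np.vstack([np.c_[x+r*C[:,0],y+r*C[:,1],np.full(40,z)] for z in(z0,z1)])
        return cv2.convexHull(proj(p).astype(np.float32))
    S=8
    def mask(H):
        m=np.zeros(g.shape,np.uint8); cv2.fillPoly(m,[np.round(H*S).astype(np.int32)],1,shift=3); return m
    from itertools import product
    def score(x,y):
        k=mask(hull(x,y,9,base+h,base+h+30)); b=mask(hull(x,y,D/2,base,base+h))&~k
        kb=cv2.dilate(k,np.ones((7,7)))&~k
        return g[kb>0].mean()-g[k>0].mean()
    best=max(product(np.arange(-rng,rng+.1,1),repeat=2),key=lambda d:score(xy0[0]+d[0],xy0[1]+d[1]))
    c=np.array(xy0)+best
    best=max(product(np.arange(-1,1.1,.25),repeat=2),key=lambda d:score(*(c+d)))
    c=c+best
    v=im.copy()
    for H in(hull(*c,9,base+h,base+h+30),hull(*c,D/2,base,base+h)): cv2.polylines(v,[np.round(H).astype(np.int32)],True,(255,0,0),1)
    return c,score(*c),v
E
python3 - <<'E'
from h import *
ci=bot.camera_info("wrist"); im=cv2.cvtColor(cv2.imread("pics/w60.png"),cv2.COLOR_BGR2RGB)
c,s,v=fitw(ci,im,60,36,(434,-238)); print(c,s); cv2.imwrite("pics/f60.png",cv2.resize(v[110:230,200:350,::-1],None,fx=4,fy=4))
cs=bot.state()["position"]; print(cs, togo(c,130,-4.56))
E
```

```text
[ 431.  -237.5] 39.8743740727003
[ 436.95903922 -241.68624989  250.14821625] (array([ 0.001,  0.001, -0.002]), array([  3.7,  -6.3, 120.1]))
```

View pics/f60.png

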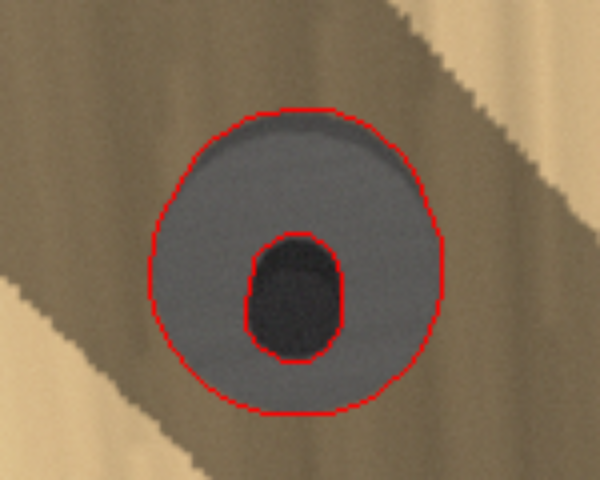

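The overlay fits the knob and cylinder closely, so the axis is at (431, -237.5). Next I descend on the knob.

```bash
python3 -m jog '[[0,0,0,2,-6.2,40,-1],[0,0,0,0,0,45,-1],[0,0,0,0,0,38,-1],[0,0,0,0,0,15,-1],[0,0,0,0,0,0,-1]]' 60; python3 -m jog '[[0,0,0,0,0,0,0.3],[0,0,0,0,0,0,1],[0,0,0,0,0,0,1],[0,0,0,0,0,0,1],[0,0,0,0,0,0,1],[0,0,0,0,0,0,1]]' 60
```

```text
clock: 4.05
position: [430.9, -238.5, 111.4]
tool_rot: [0.735, 0.678, -0.0, -0.001]
ft_force: [0.4, -0.9, -0.5]
opening: 85.3
clock: 4.8
position: [432.0, -238.1, 112.6]
tool_rot: [0.735, 0.678, 0.0, 0.001]
ft_force: [2.0, 1.5, 5.6]
opening: 16.1
```

```bash
python3 -m jog '[[0,0,0,0,0,-10,1],[0,0,0,0,0,-30,1],[0,0,0,0,0,-40,1],[0,0,0,0,0,0,1]]'
python3 - <<'E'
from h import *
ci=bot.camera_info("wrist"); save("wrist","l60.png")
print([ (np.round(bot.state()[k],1)) for k in("position","ft_force","opening")])
print(bot.tip_of("wrist","weight_60_mid")[:2])
E
```

```text
clock: 5.3
position: [431.8, -238.4, 193.6]
tool_rot: [0.735, 0.678, 0.0, 0.002]
ft_force: [0.6, -0.2, -8.6]
opening: 16.2
[array([ 431. , -237.8,  192.1]), array([-0.4,  0. , -7.6]), np.float64(15.9)]
[{'pixel': [255.2, 276.0], 'conf': 0.67}]
```

View pics/l60.png

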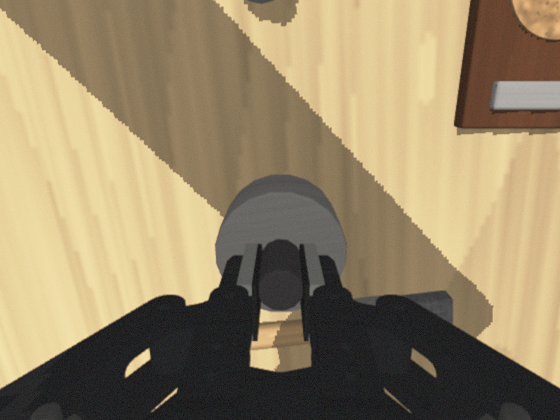

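The 60 is held upright with the knob centred in the jaws (8 N load). Next I carry it over pad_4.

```bash
python3 -m jog '[[0,0,0,27,12.8,0,1],[0,0,0,42,19.8,0,1],[0,0,0,42,19.8,0,1],[0,0,0,42,19.8,0,1],[0,0,0,42,19.8,0,1],[0,0,0,42,19.8,0,1],[0,0,0,42,19.8,0,1],[0,0,0,42,19.8,0,1],[0,0,0,35,16.6,0,1],[0,0,0,20.5,9.6,0,1]]' ; python3 -m jog '[[0,0,0,0,0,0,1],[0,0,0,0,0,0,1]]'
python3 - <<'E'
from h import *
ci=bot.camera_info("wrist"); save("wrist","p60.png")
print([ (np.round(bot.state()[k],1)) for k in("position","ft_force","opening")])
for n in("pad_4_top","post_mid","weight_60_mid"):
    for d in bot.tip_of("wrist",n)[:2]: print(n,d,at(ci,*d["pixel"],Z[n]))
E
```

```text
clock: 6.65
position: [637.2, 125.2, 188.0]
tool_rot: [0.734, 0.679, -0.002, -0.002]
ft_force: [0.5, -1.3, -7.2]
opening: 16.3
clock: 6.9
position: [636.4, 122.8, 189.1]
tool_rot: [0.735, 0.678, -0.003, -0.002]
ft_force: [-0.1, -0.7, -7.5]
opening: 16.1
[array([636.7, 122.5, 189.7]), array([-0.4, -0.8, -7.7]), np.float64(16.1)]
pad_4_top {'pixel': [268.9, 13.2], 'conf': 0.41} [429.43910735  83.06788447]
post_mid {'pixel': [95.7, 281.0], 'conf': 0.89} [640.38358209 192.28765138]
weight_60_mid {'pixel': [254.7, 280.3], 'conf': 0.88} [631.49222296  86.53808823]
```

View pics/p60.png

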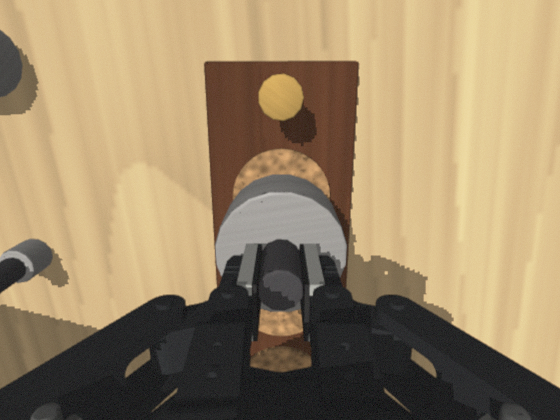

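```bash
cat >> h.py <<'E'
def edge_circle(ci,im,xy0,r,z,arc,rng=6,inner=+1):
    """fit circle (r,z) to a brightness edge over the world-angle arc (deg); inner=+1 if inside brighter (red)"""
    K=np.array(ci["K"]); Rm=rot(ci); o=np.array(ci["xyz"],float); g=cv2.GaussianBlur(im[...,0],(3,3),0).astype(np.float32)
    t=np.radians(np.arange(arc[0],arc[1],3))
    def samp(c,rr):
        q=(np.c_[c[0]+rr*np.cos(t),c[1]+rr*np.sin(t),np.full(len(t),z)]-o)@Rm
        u=(K[0,2]-K[0,0]*q[:,0]/q[:,2]).astype(np.float32); v=(K[1,2]+K[1,1]*q[:,1]/q[:,2]).astype(np.float32)
        return cv2.remap(g,u[None],v[None],cv2.INTER_LINEAR)[0]
    f=lambda c:inner*np.mean(samp(c,r-1.5)-samp(c,r+1.5))
    G=[np.array(xy0)+[a,b] for a in np.arange(-rng,rng+.1,.5) for b in np.arange(-rng,rng+.1,.5)]
    s=[f(c) for c in G]; return G[int(np.argmax(s))],max(s)
E
python3 - <<'E'
from h import *
ci=bot.camera_info("wrist"); im=cv2.cvtColor(cv2.imread("pics/p60.png"),cv2.COLOR_BGR2RGB)
print("pad4",edge_circle(ci,im,(637,123),34,18,(20,160)))
for zt in (112,113.5,115): print("wt top edge",zt,edge_circle(ci,im,(637,123),30,zt,(0,180)))
print("posttop",edge_circle(ci,im,(641,192),12,69,(0,360)))
print(ci["xyz"],bot.state()["position"])
E
```

```text
pad4 (array([637., 123.]), np.float32(69.49113))
wt top edge 112 (array([637., 123.]), np.float32(61.65101))
wt top edge 113.5 (array([636.5, 123.5]), np.float32(59.04212))
wt top edge 115 (array([637., 124.]), np.float32(56.229183))
posttop (array([642. , 191.5]), np.float32(96.996704))
[642.75056431 193.84773815 262.47046124] [637.78889535 122.33425403 191.30073388]
```

The pad (637, 123) and the held weight (637, 123) agree to within 1 mm. Next I lower it.

```bash
python3 -m jog '[[0,0,0,0,0,20,1],[0,0,0,0,0,22,1],[0,0,0,0,0,10,1],[0,0,0,0,0,3,1],[0,0,0,0,0,1,1],[0,0,0,0,0,0,1]]';  python3 -m jog '[[0,0,0,0,0,1,1],[0,0,0,0,0,1,1],[0,0,0,0,0,0,1]]'; python3 -m jog '[[0,0,0,0,0,1,1],[0,0,0,0,0,1,1],[0,0,0,0,0,0,1]]'
```

```text
clock: 7.85
position: [638.9, 123.2, 136.7]
tool_rot: [0.735, 0.678, 0.001, 0.001]
ft_force: [0.1, -0.7, -6.5]
opening: 16.2
clock: 8.22
position: [638.3, 123.3, 133.9]
tool_rot: [0.735, 0.678, -0.0, -0.0]
ft_force: [-0.1, 0.8, -7.6]
opening: 15.7
clock: 8.6
position: [638.3, 123.3, 131.7]
tool_rot: [0.735, 0.678, -0.0, -0.0]
ft_force: [-0.1, -0.5, -7.3]
opening: 15.8
```

```bash
python3 -m jog '[[0,0,0,0,0,0.7,1],[0,0,0,0,0,0.7,1],[0,0,0,0,0,0,1]]'; python3 -m jog '[[0,0,0,0,0,0.5,1],[0,0,0,0,0,0,1]]';python3 -m jog '[[0,0,0,0,0,0.5,1],[0,0,0,0,0,0,1]]'
```

```text
clock: 8.98
position: [638.5, 123.3, 130.8]
tool_rot: [0.735, 0.678, 0.0, 0.0]
ft_force: [0.0, 0.5, -6.1]
opening: 16.1
clock: 9.22
position: [638.6, 123.3, 130.7]
tool_rot: [0.735, 0.678, 0.0, 0.0]
ft_force: [-1.2, 0.7, -1.4]
opening: 16.0
clock: 9.48
position: [638.6, 123.3, 130.6]
tool_rot: [0.735, 0.678, 0.0, 0.0]
ft_force: [-2.0, -0.1, 5.3]
opening: 16.1
```

```bash
python3 -m jog '[[0,0,0,0,0,0,0.6],[0,0,0,0,0,0,0],[0,0,0,0,0,0,-1],[0,0,0,0,0,0,-1],[0,0,0,0,0,0,-1],[0,0,0,0,0,0,-1]]';  python3 -m jog '[[0,0,0,0,0,-25,-1],[0,0,0,0,0,-45,-1],[0,0,0,0,0,-50,-1],[0,0,0,18,-41,0,-1],[0,0,0,18,-41,0,-1],[0,0,0,18,-41,0,-1],[0,0,0,18,-41,0,-1],[0,0,0,17,-38,0,-1],[0,0,0,0,0,0,-1],[0,0,0,0,0,0,-1]]'
cat > see.py <<'E'
import sys
from h import *
D,h,x,y,yaw=[float(v) for v in sys.argv[1:6]]
ci=bot.camera_info("wrist"); im=bot.grab_frame("wrist")
n="weight_%d_mid"%D
for d in bot.tip_of("wrist",n)[:2]:
    p=at(ci,*d["pixel"],Z[n]); print(d["pixel"],d["conf"],p)
c,s,v=fitw(ci,im,D,h,(x,y),rng=10); print("fit",c,s)
P=[bot.state()["position"] for _ in range(1)][0]
cv2.imwrite("pics/f%d.png"%D,v[...,::-1])
print(P,togo(c,h+30-8+54,yaw))
E
python3 see.py 49 32 444 228 -4.56
```

```text
clock: 10.22
position: [638.4, 123.2, 129.4]
tool_rot: [0.735, 0.678, 0.0, 0.0]
ft_force: [-0.4, -0.4, -0.5]
opening: 85.4
clock: 11.48
position: [445.0, 228.2, 249.9]
tool_rot: [0.735, 0.678, 0.001, 0.001]
ft_force: [1.1, -0.2, -0.3]
opening: 85.4
[181.0, 275.3] 0.82 [440.36146981 229.55830517]
fit [442.75 229.75] 53.0328125
[445.57151085 227.85764438 249.72853826] (array([ 0.002, -0.   , -0.001]), array([  1.7,  -3. , 141.7]))
```

View pics/f49.png

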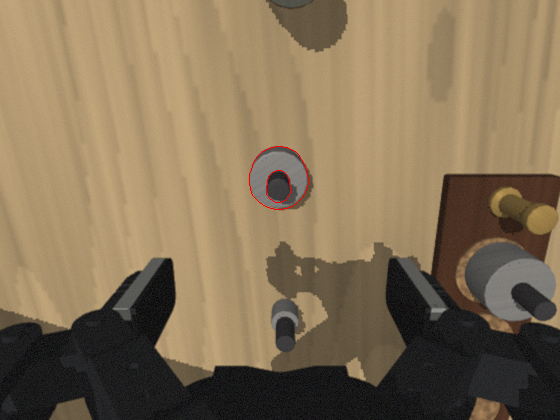

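The fit sits on the 49's cylinder. The 60 stands upright and centred on its cork beside the post.

```bash
python3 -m jog '[[0,0,0,1.7,-2.6,40,-1],[0,0,0,0,0,48,-1],[0,0,0,0,0,38,-1],[0,0,0,0,0,15,-1],[0,0,0,0,0,0,-1],[0,0,0,0,0,0,0.3],[0,0,0,0,0,0,1],[0,0,0,0,0,0,1],[0,0,0,0,0,0,1],[0,0,0,0,0,0,1]]'; python3 -m jog '[[0,0,0,0,0,0,1],[0,0,0,0,0,-10,1],[0,0,0,0,0,-30,1],[0,0,0,0,0,-40,1],[0,0,0,0,0,0,1]]'
python3 - <<'E'
from h import *
print(bot.state()["position"],togo([631.7,44.1],188,-4.56))
E
```

```text
clock: 12.82
position: [442.6, 230.2, 109.2]
tool_rot: [0.735, 0.678, 0.001, 0.001]
ft_force: [0.4, -0.3, 5.4]
opening: 15.9
clock: 13.45
position: [442.3, 230.4, 190.5]
tool_rot: [0.735, 0.678, 0.002, 0.001]
ft_force: [0.8, 0.1, -4.9]
opening: 15.8
[442.2888403  230.37038382 190.51517235] (array([ 0.004, -0.002, -0.   ]), array([-170.6,  203.6,    2.5]))
```

```bash
python3 -m jog '[[0,0,0,-10,12,0,1],[0,0,0,-20,24,0,1],[0,0,0,-20,24,0,1],[0,0,0,-20,24,0,1],[0,0,0,-20,24,0,1],[0,0,0,-20,24,0,1],[0,0,0,-20,24,0,1],[0,0,0,-20,24,0,1],[0,0,0,-13,15.2,0,1],[0,0,0,-7,8,0,1]]' ; python3 -m jog '[[0,0,0,0,0,0,1],[0,0,0,0,0,0,1]]'
cat > place.py <<'E'
import sys
from h import *
D,h,x,y=[float(v) for v in sys.argv[1:5]]
ci=bot.camera_info("wrist"); im=bot.grab_frame("wrist"); s=bot.state(); zf=ci["xyz"][2]-71.1-(h+76-0)  # foot
zf=ci["xyz"][2]-71.1-(h+30-8+54)+(-0)
print("foot",zf,s["position"],s["ft_force"],s["opening"])
print("pad",edge_circle(ci,im,(x,y),34,18,(20,160)))
print("wt",edge_circle(ci,im,(x,y),D/2,zf+h,(0,180)))
cv2.imwrite("pics/p%d.png"%D,im[...,::-1])
E
python3 place.py 49 32 631.5 43.5
```

```text
clock: 14.7
position: [630.6, 43.1, 186.9]
tool_rot: [0.735, 0.678, -0.001, -0.001]
ft_force: [0.5, 0.5, -5.5]
opening: 16.8
clock: 14.95
position: [629.5, 45.2, 188.1]
tool_rot: [0.735, 0.679, -0.001, -0.001]
ft_force: [0.6, -0.0, -5.0]
opening: 15.9
foot 80.26880478027303 [629.5509435   45.27162515 188.33347964] [ 0.16185824  0.52141812 -4.72878954] 16.050347204318822
pad (array([628.5,  44. ]), np.float32(67.87841))
wt (array([628.5,  46. ]), np.float32(73.78316))
```

View pics/p49.png

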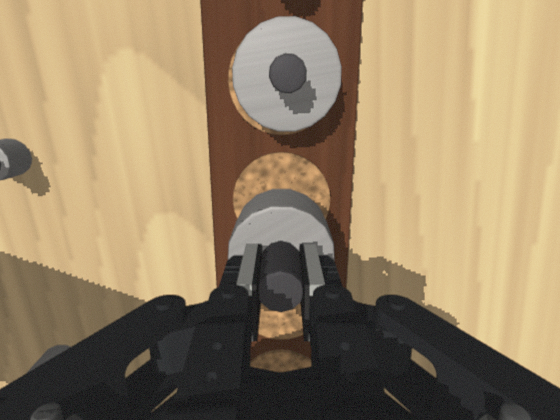

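Run:
```python
from h import *
ci=bot.camera_info("wrist"); im=cv2.cvtColor(cv2.imread("pics/p49.png"),cv2.COLOR_BGR2RGB)
print("60 top",edge_circle(ci,im,(637,124),30,54,(0,360)))
print("60 knob",edge_circle(ci,im,(637,124),9,84,(0,360),inner=-1))
print("pad4 low arc",edge_circle(ci,im,(635,124),34,18,(160,300)))
print("pad3",edge_circle(ci,im,(628,44),34,18,(25,155)))
for z in(110,112,114):print("49",edge_circle(ci,im,(628,44),24.5,z,(0,180)))
```

```text
60 top (array([636.5, 124.5]), np.float32(68.96721))
60 knob (array([637.5, 124.5]), np.float32(77.33291))
pad4 low arc (array([634.5, 124.5]), np.float32(68.92221))
pad3 (array([628.5,  44. ]), np.float32(67.9379))
49 (array([628.5,  45.5]), np.float32(75.3075))
49 (array([628.5,  46. ]), np.float32(74.34873))
49 (array([628.5,  46.5]), np.float32(71.904755))
```

```bash
python3 -m jog '[[0,0,0,-1.7,-1.3,20,1],[0,0,0,0,0,22,1],[0,0,0,0,0,10,1],[0,0,0,0,0,5,1],[0,0,0,0,0,1,1],[0,0,0,0,0,1,1],[0,0,0,0,0,1,1],[0,0,0,0,0,0,1]]';  python3 -m jog '[[0,0,0,0,0,0.7,1],[0,0,0,0,0,0.7,1],[0,0,0,0,0,0,1]]'; python3 -m jog '[[0,0,0,0,0,0.7,1],[0,0,0,0,0,0,1]]'
```

```text
clock: 16.0
position: [629.3, 42.7, 128.8]
tool_rot: [0.735, 0.678, 0.0, 0.0]
ft_force: [0.6, -0.4, -4.9]
opening: 15.7
clock: 16.38
position: [629.3, 42.7, 127.3]
tool_rot: [0.735, 0.678, 0.0, 0.0]
ft_force: [-0.5, 0.2, -3.1]
opening: 16.0
clock: 16.62
position: [629.4, 42.7, 127.2]
tool_rot: [0.735, 0.678, 0.0, 0.0]
ft_force: [-0.4, -0.2, 3.3]
opening: 16.1
```

```bash
python3 -m jog '[[0,0,0,0,0,0,0.6],[0,0,0,0,0,0,0],[0,0,0,0,0,0,-1],[0,0,0,0,0,0,-1],[0,0,0,0,0,0,-1],[0,0,0,0,0,-25,-1],[0,0,0,0,0,-45,-1],[0,0,0,0,0,-53,-1]]';  python3 -m jog '[[0,0,0,-25,-32,0,-1],[0,0,0,-25,-32,0,-1],[0,0,0,-25,-32,0,-1],[0,0,0,-25,-32,0,-1],[0,0,0,-25,-31,0,-1],[0,0,0,-25,-31,0,-1],[0,0,0,0,0,0,-1],[0,0,0,0,0,0,-1]]'; python3 see.py 38 28 430 -92 -4.56;  python3 - <<'E'
from h import *
ci=bot.camera_info("top");save("top","top1.png"); im=cv2.cvtColor(cv2.imread("pics/top1.png"),cv2.COLOR_BGR2RGB)
for n,r,hh,p in(("60",30,36,(638,123.8)),("49",24.5,32,(631.7,44.1))):
    print(n,edge_circle(ci,im,p,r,18+hh,(0,360)),edge_circle(ci,im,p,9,18+hh+30,(0,360),inner=-1))
for p in((638,123.8),(631.7,44.1),(625.4,-35.7)): print(edge_circle(ci,im,p,34,18,(0,360)))
v=cv2.imread("pics/f38.png"); t=cv2.resize(cv2.imread("pics/top1.png")[140:210,230:420],None,fx=2.95,fy=2.95,interpolation=cv2.INTER_CUBIC)
o=np.zeros((420-0+t.shape[0]-40,561,3),np.uint8); o[:380,:560]=v[:380]; o[380:380+t.shape[0],:min(561,t.shape[1])]=t[:,:561]
cv2.imwrite("pics/c38.png",o)
E
```

```text
clock: 17.62
position: [628.6, 42.7, 249.6]
tool_rot: [0.735, 0.678, -0.001, -0.001]
ft_force: [0.7, 0.5, -0.4]
opening: 85.6
clock: 18.62
position: [428.6, -91.8, 249.7]
tool_rot: [0.735, 0.678, 0.0, 0.001]
ft_force: [-0.7, -0.4, -0.4]
opening: 85.7
[183.7, 283.6] 0.66 [430.51353484 -94.01628476]
fit [430.25 -92.25] 55.11835529304861
[428.90393896 -91.47839488 249.56452486] (array([0.001, 0.   , 0.   ]), array([ -0.7,   1.4, 145.6]))
60 (array([642. , 125.8]), np.float32(17.437605)) (array([639. , 123.3]), np.float32(22.12487))
49 (array([636.2,  45.6]), np.float32(8.98947)) (array([629.7,  43.1]), np.float32(21.409668))
(array([638.5, 124.8]), np.float32(17.718506))
(array([631.2,  44.6]), np.float32(17.492708))
(array([625.4, -35.2]), np.float32(22.002092))
```

View pics/c38.png

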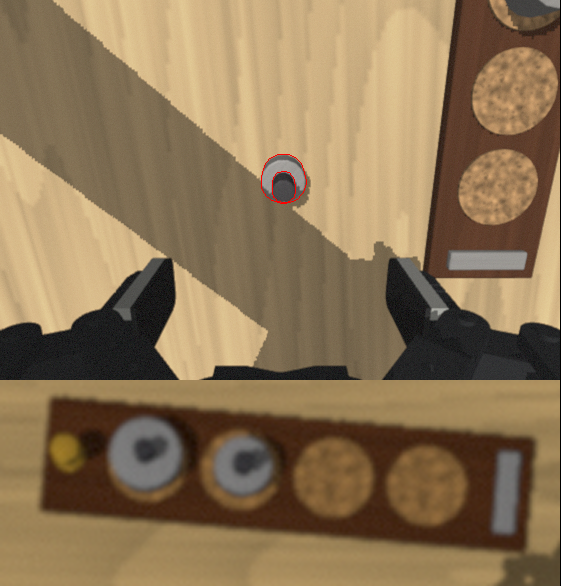

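The 38's fit is good. In the top view both placed weights are within 2 mm of their disc centres.

```bash
python3 -m jog '[[0,0,0,-0.7,1.4,42,-1],[0,0,0,0,0,50,-1],[0,0,0,0,0,38,-1],[0,0,0,0,0,15.5,-1],[0,0,0,0,0,0,-1],[0,0,0,0,0,0,0.3],[0,0,0,0,0,0,1],[0,0,0,0,0,0,1],[0,0,0,0,0,0,1],[0,0,0,0,0,0,1]]'; python3 -m jog '[[0,0,0,0,0,0,1],[0,0,0,0,0,-10,1],[0,0,0,0,0,-30,1],[0,0,0,0,0,-40,1],[0,0,0,0,0,0,1]]'; python3 -m jog '[[0,0,0,5,12,0,1],[0,0,0,9.4,25,0,1],[0,0,0,9.4,25,0,1],[0,0,0,9.4,25,0,1],[0,0,0,9.4,25,0,1],[0,0,0,9.4,25,0,1],[0,0,0,9.4,25,0,1],[0,0,0,6,16,0,1],[0,0,0,4,11,0,1],[0,0,0,0,0,0,1]]' ; python3 -m jog '[[0,0,0,0,0,0,1],[0,0,0,0,0,0,1]]'; python3 place.py 38 28 624 -36
```

```text
clock: 20.02
position: [429.6, -92.7, 104.4]
tool_rot: [0.735, 0.678, 0.0, 0.001]
ft_force: [1.2, 0.2, 5.3]
opening: 16.4
clock: 20.65
position: [430.0, -92.8, 186.1]
tool_rot: [0.735, 0.678, 0.001, 0.002]
ft_force: [0.7, -0.0, -3.1]
opening: 16.0
clock: 21.9
position: [623.5, -35.9, 182.5]
tool_rot: [0.735, 0.678, -0.0, -0.001]
ft_force: [-0.4, -0.5, -3.4]
opening: 15.6
clock: 22.15
position: [622.5, -36.5, 183.7]
tool_rot: [0.735, 0.678, -0.0, -0.0]
ft_force: [-0.5, 0.8, -2.8]
opening: 16.4
foot 79.85877306269433 [622.66427089 -36.48837798 183.92353986] [-0.42026434 -0.39350641 -2.71883935] 16.342204506170717
pad (array([622., -36.]), np.float32(74.6067))
wt (array([621.5, -36. ]), np.float32(70.10742))
```

View pics/p38.png

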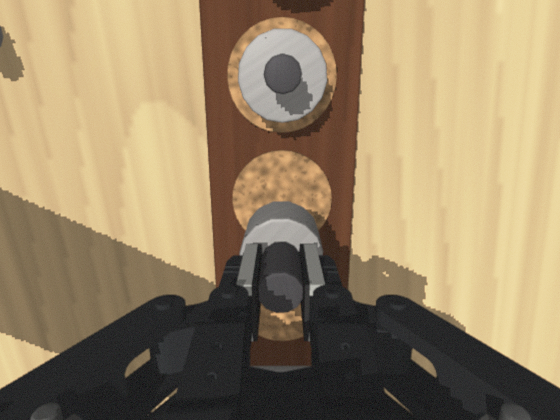

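```bash
python3 -m jog '[[0,0,0,0.2,0.2,20,1],[0,0,0,0,0,22,1],[0,0,0,0,0,10,1],[0,0,0,0,0,4,1],[0,0,0,0,0,1,1],[0,0,0,0,0,1,1],[0,0,0,0,0,1,1],[0,0,0,0,0,0,1]]';  python3 -m jog '[[0,0,0,0,0,0.7,1],[0,0,0,0,0,0.7,1],[0,0,0,0,0,0,1]]'; python3 -m jog '[[0,0,0,0,0,0.7,1],[0,0,0,0,0,0,1]]'
```

```text
clock: 23.2
position: [623.6, -36.2, 125.1]
tool_rot: [0.735, 0.678, 0.0, 0.0]
ft_force: [0.1, -0.1, -2.7]
opening: 15.8
clock: 23.58
position: [623.5, -36.1, 123.4]
tool_rot: [0.735, 0.678, -0.0, -0.0]
ft_force: [0.5, 0.3, -1.9]
opening: 16.2
clock: 23.82
position: [623.4, -36.1, 122.7]
tool_rot: [0.735, 0.678, -0.0, -0.0]
ft_force: [-0.1, 0.2, -1.9]
opening: 15.8
```

```bash
python3 -m jog '[[0,0,0,0,0,0.5,1],[0,0,0,0,0,0,1]]';  python3 -m jog '[[0,0,0,0,0,0.4,1],[0,0,0,0,0,0,1]]'
```

```text
clock: 24.08
position: [623.5, -36.1, 122.6]
tool_rot: [0.735, 0.678, 0.0, 0.0]
ft_force: [0.3, -0.8, -1.0]
opening: 16.4
clock: 24.32
position: [623.5, -36.2, 122.5]
tool_rot: [0.735, 0.678, 0.0, 0.0]
ft_force: [-0.7, 0.6, 3.5]
opening: 16.0
```

```bash
python3 -m jog '[[0,0,0,0,0,0,0.6],[0,0,0,0,0,0,0],[0,0,0,0,0,0,-1],[0,0,0,0,0,0,-1],[0,0,0,0,0,0,-1],[0,0,0,0,0,-25,-1],[0,0,0,0,0,-45,-1],[0,0,0,0,0,-57,-1]]';  python3 -m jog '[[0,0,0,19,-31,0,-1],[0,0,0,19,-31,0,-1],[0,0,0,19,-31,0,-1],[0,0,0,19,-31,0,-1],[0,0,0,19,-31,0,-1],[0,0,0,19,-31,0,-1],[0,0,0,0,0,0,-1],[0,0,0,0,0,0,-1]]'; python3 see.py 27 24 446 92 -4.56
```

```text
clock: 25.32
position: [622.7, -36.0, 248.8]
tool_rot: [0.735, 0.678, -0.001, -0.001]
ft_force: [1.4, 0.2, -0.1]
opening: 85.4
clock: 26.32
position: [448.2, 92.2, 249.3]
tool_rot: [0.735, 0.678, 0.001, 0.001]
ft_force: [0.6, -0.1, -0.2]
opening: 85.6
[189.7, 267.0] 0.71 [435.87721316  85.55502341]
fit [437.25  87.  ] 69.344989179149
[448.62526633  91.82458847 249.13150499] (array([ 0.002,  0.   , -0.001]), array([ -5.7, -11. , 149.1]))
```

View pics/f27.png

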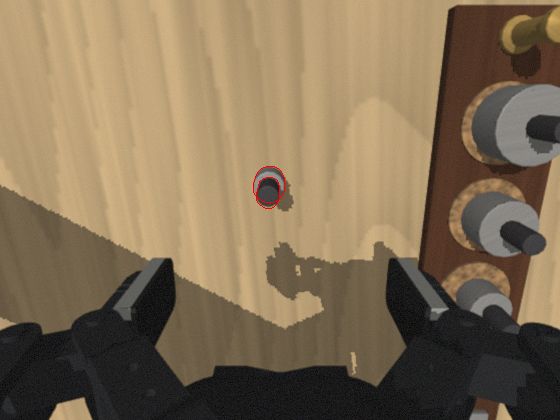

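```bash
python3 -m jog '[[0,0,0,-5.6,-10.8,40,-1],[0,0,0,0,0,55,-1],[0,0,0,0,0,38,-1],[0,0,0,0,0,16,-1],[0,0,0,0,0,0,-1],[0,0,0,0,0,0,0.3],[0,0,0,0,0,0,1],[0,0,0,0,0,0,1],[0,0,0,0,0,0,1],[0,0,0,0,0,0,1]]'; python3 -m jog '[[0,0,0,0,0,0,1],[0,0,0,0,0,-10,1],[0,0,0,0,0,-30,1],[0,0,0,0,0,-40,1],[0,0,0,0,0,0,1]]'; python3 -m jog '[[0,0,0,-12,12,0,1],[0,0,0,-24,25,0,1],[0,0,0,-24,25,0,1],[0,0,0,-24,25,0,1],[0,0,0,-24,25,0,1],[0,0,0,-24,25,0,1],[0,0,0,-24,25,0,1],[0,0,0,-20,21,0,1],[0,0,0,-11.4,13.3,0,1],[0,0,0,0,0,0,1]]' ; python3 -m jog '[[0,0,0,0,0,0,1],[0,0,0,0,0,0,1]]'; python3 place.py 27 24 618 -115
```

```text
clock: 27.68
position: [436.5, 87.6, 100.6]
tool_rot: [0.735, 0.678, 0.001, 0.001]
ft_force: [-0.1, -0.0, 6.5]
opening: 16.0
clock: 28.3
position: [437.0, 87.7, 182.3]
tool_rot: [0.735, 0.678, 0.002, 0.002]
ft_force: [-0.3, -0.4, -1.8]
opening: 16.5
clock: 29.55
position: [617.1, -116.8, 177.9]
tool_rot: [0.735, 0.678, -0.0, -0.001]
ft_force: [0.1, -0.3, -1.0]
opening: 16.2
clock: 29.8
position: [615.7, -114.2, 179.3]
tool_rot: [0.735, 0.678, -0.0, -0.001]
ft_force: [-0.4, 0.4, -1.3]
opening: 16.1
foot 79.44905708219773 [ 615.94269252 -114.13942294  179.56382882] [ 0.36601285  0.01585355 -0.40584255] 16.396123479553783
pad (array([ 615.5, -115.5]), np.float32(78.94083))
wt (array([ 614.5, -113.5]), np.float32(41.292202))
```

View pics/p27.png

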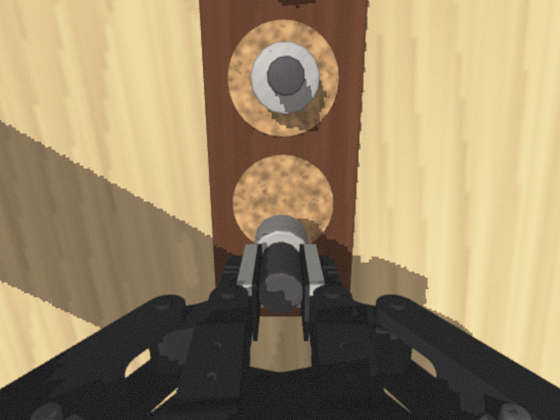

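```bash
python3 -m jog '[[0,0,0,-1.5,0.7,20,1],[0,0,0,0,0,22,1],[0,0,0,0,0,10,1],[0,0,0,0,0,4,1],[0,0,0,0,0,1,1],[0,0,0,0,0,1,1],[0,0,0,0,0,1,1],[0,0,0,0,0,0,1]]';  python3 -m jog '[[0,0,0,0,0,0.7,1],[0,0,0,0,0,0.7,1],[0,0,0,0,0,0,1]]'; python3 -m jog '[[0,0,0,0,0,0.5,1],[0,0,0,0,0,0,1]]'; python3 -m jog '[[0,0,0,0,0,0.5,1],[0,0,0,0,0,0,1]]'
```

```text
clock: 30.85
position: [617.3, -116.5, 121.2]
tool_rot: [0.735, 0.678, 0.0, 0.0]
ft_force: [-0.6, 0.2, -1.7]
opening: 16.0
clock: 31.22
position: [617.2, -116.4, 119.4]
tool_rot: [0.735, 0.678, -0.0, -0.0]
ft_force: [-0.0, -0.3, -0.9]
opening: 16.1
clock: 31.48
position: [617.2, -116.4, 118.9]
tool_rot: [0.735, 0.678, -0.0, -0.0]
ft_force: [-0.4, 0.4, -0.4]
opening: 15.7
clock: 31.72
position: [617.3, -116.4, 118.7]
tool_rot: [0.735, 0.678, 0.0, 0.0]
ft_force: [-0.1, 0.6, -0.2]
opening: 16.2
```

```bash
python3 -m jog '[[0,0,0,0,0,0.5,1],[0,0,0,0,0,0,1]]'; python3 -m jog '[[0,0,0,0,0,0,0.6],[0,0,0,0,0,0,0],[0,0,0,0,0,0,-1],[0,0,0,0,0,0,-1],[0,0,0,0,0,0,-1],[0,0,0,0,0,-25,-1],[0,0,0,0,0,-45,-1],[0,0,0,0,0,-57,-1],[0,0,0,-5,-50,-20,-1],[0,0,0,-5,-50,-20,-1]]';  python3 -m jog '[[0,0,0,-20,-50,0,-1],[0,0,0,-30,-30,0,-1],[0,0,0,-30,0,0,-1],[0,0,0,0,0,0,-1],[0,0,0,0,0,0,-1]]'
python3 - <<'E'
from h import *
save("top","t2.png"); ci=bot.camera_info("top"); im=cv2.cvtColor(cv2.imread("pics/t2.png"),cv2.COLOR_BGR2RGB)
for D,h,p in((60,36,(638.1,123.8)),(49,32,(631.7,44.1)),(38,28,(625.4,-35.7)),(27,24,(619,-115.4))):
    c,s,_=fitw(ci,im,D,h,p,rng=6,base=18); print(D,c-p,s)
for d in bot.tip_of("top","jar_mid")[:1]: print("jar",d,at(ci,*d["pixel"],42.5))
save("scene","s2.png")
a=cv2.resize(cv2.imread("pics/t2.png")[130:270,150:430],(800,400),interpolation=cv2.INTER_CUBIC)
cv2.imwrite("pics/t2c.png",a)
b=cv2.resize(cv2.imread("pics/s2.png")[150:340,140:430],None,fx=2.7,fy=2.7,interpolation=cv2.INTER_CUBIC); cv2.imwrite("pics/s2c.png",b)
E
```

```text
clock: 31.98
position: [617.3, -116.4, 118.6]
tool_rot: [0.735, 0.678, 0.0, 0.0]
ft_force: [-1.7, 0.7, 5.1]
opening: 16.0
clock: 33.22
position: [515.9, -118.4, 286.2]
tool_rot: [0.735, 0.679, 0.0, 0.001]
ft_force: [0.7, -0.0, -0.3]
opening: 85.4
clock: 33.85
position: [430.5, -191.2, 284.9]
tool_rot: [0.735, 0.678, 0.0, -0.0]
ft_force: [-0.8, 0.6, 0.1]
opening: 85.5
60 [ 4.   -2.25] 46.4020895522388
49 [-0.75 -2.  ] 41.75973731884058
38 [ 2. -1.] 31.065970149253737
27 [ 2.  -5.5] 31.27444444444444
jar {'pixel': [231.4, 171.1], 'conf': 0.6} [473.66282822 390.56268538]
```

View pics/t2c.png

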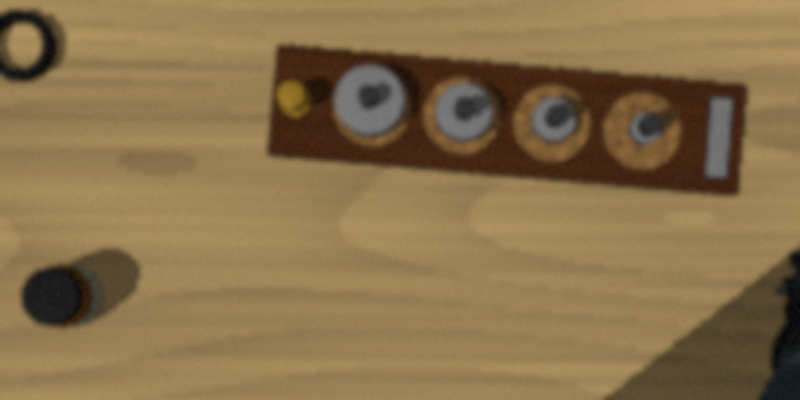

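View pics/s2c.png

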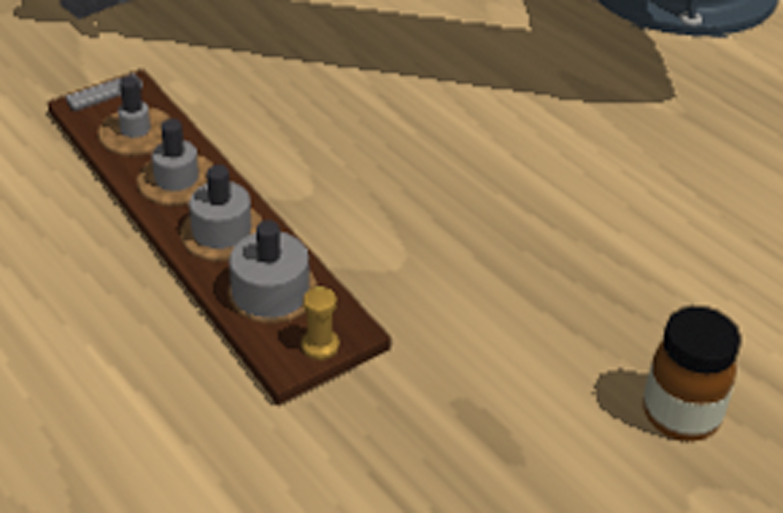

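```bash
cat > chk.py <<'E'
import sys
from h import *
ci=bot.camera_info("wrist"); im=bot.grab_frame("wrist"); cv2.imwrite("pics/%s.png"%sys.argv[1],im[...,::-1])
for D,h,p in((60,36,(638.1,123.8)),(49,32,(631.7,44.1)),(38,28,(625.4,-35.7)),(27,24,(619,-115.4))):
    if str(D) not in sys.argv[2:]: continue
    w,s=edge_circle(ci,im,p,D/2,18+h,(0,360)); k,sk=edge_circle(ci,im,p,9,48+h,(0,360),inner=-1); q,sq=edge_circle(ci,im,p,34,18,(0,360))
    print(D,"pad",q,sq,"body",w-q,s,"knob",k-q,sk)
E
python3 -m jog '[[0,0,0,10,31,0,-1],[0,0,0,10,31,0,-1],[0,0,0,9,31,0,-1],[0,0,0,9,31,0,-1],[0,0,0,9,31,0,-1],[0,0,0,9,31,0,-1],[0,0,0,0,0,0,-1],[0,0,0,0,0,0,-1]]'; python3 chk.py v2 38 27;  python3 -m jog '[[0,0,0,40,0,0,-1],[0,0,0,40,0,0,-1],[0,0,0,40,0,0,-1],[0,0,0,40,0,0,-1],[0,0,0,0,0,0,-1],[0,0,0,0,0,0,-1]]'; python3 chk.py v1 60 49
```

```text
clock: 35.0
position: [619.7, -149.9, 284.4]
tool_rot: [0.734, 0.679, -0.001, -0.001]
ft_force: [-0.5, -0.7, 0.4]
opening: 85.4
38 pad [621.9 -35.7] 79.72631 body [7.5 6. ] 16.348356 knob [ 1. -1.] 76.781715
27 pad [ 615.5 -115.4] 64.83708 body [ 0.  -2.5] 7.0427084 knob [1.5 1. ] 67.80549
clock: 35.8
position: [632.7, 8.1, 285.2]
tool_rot: [0.735, 0.678, -0.0, 0.0]
ft_force: [0.4, 0.2, 0.6]
opening: 85.3
60 pad [634.6 122.8] 49.715054 body [ 0.  -4.5] 59.093506 knob [3.  0.5] 74.8862
49 pad [628.2  44.1] 54.17216 body [-2.  -2.5] 28.850952 knob [1. 1.] 63.762867
```

View pics/v1.png

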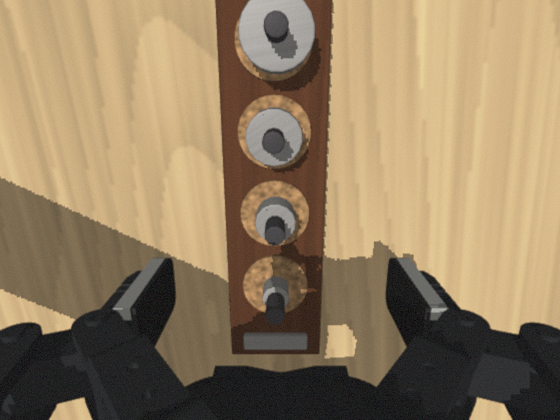

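The picture shows all four weights upright inside their corks, in order from the post end: 60 (276,32), 49 (274,138), 38 (275,218) and 27 (275,290). The 60's offset is about 1–3 mm, close to the calibration error. Picking it up again wouldn't improve on that, so I'm handing in.

```bash
python3 -c "
from plant import bot
print(bot.state()['ft_force'],bot.state()['clock']); print(bot.hand_in())"
```

```text
[-0.40976059  0.02099275  0.05286692] 35.85
the job is handed in; nothing more can be done
None
```

I put the four weights on the cork discs in order of size: 60 next to the brass post (pad_4), then 49 (pad_3), 38 (pad_2) and 27 at the far end (pad_1). I lowered each one in steps of 1 mm or less until the wrist force showed it was resting on the cork. The job was handed in at 35.9 s with the gripper open and clear of everything.

**Last checks:**
- **Upright and in order:** the final scene, top and wrist pictures show all four weights standing on their own discs, in the right order.
- **Centring:** close wrist-camera fits put the 49, 38 and 27 knobs within about 2 mm of their disc centres. The 60 is about 3 mm off towards +x, and I left it because the calibration itself is only good to about 2 mm.
- **Jar:** it still stands where it was. The network's position estimate shifted from (468, 401) to (474, 391) mm in the top view. I put that down to its low confidence (0.6), as the arm never went near the jar.

**Checks that disagreed:**
- **Top-view knob fit:** it gave larger offsets, up to 4.6 mm for the 60 and 5.9 mm for the 27. I discounted these because the knobs' shadows blend into the knobs in that view.
- **Cylinder-edge fits:** in the last wrist views these were unreliable, with low contrast and shadows. They gave 4.5 mm for the 60 and about 10 mm for the 38, and I ignored them in favour of the knob fits.
- **Disc position in x:** the wrist and top cameras differ by about 3 mm.

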